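# Add a shim under a bearing housing

### The job

The loose bearing housing needs a second shim under it. Slide the long two-hole shim across the granite plate, keeping it flat, until its end sticks out over the plate's edge far enough to grip (about 45 mm), then pick it up there and lay it squarely on the shim that already lies on the free machined pad of the grey frame. Then set the loose bearing housing upright on the two shims, in line with them and without dropping it or the shim, nothing hanging over the sides of the pad, and leave the square shim, the spanner and the bolt tray where they are.

Things in the scene. Friction and masses are not known exactly. Their poses are not given: they have to be found in the camera images.
- granite_top (a point): centre of the top face of the black granite plate: 230 mm along its x, 300 mm along its y, top 60 mm above the bench, edges free (only bench below), fixed. x and y axes along its sides. It stands on the robot's left or right, with the frame on the other side.
- shim (a point): centre of the long steel shim to be moved: 127 mm along its x, 40 mm along its y, 3 mm thick, 0.11 kg, two bolt slots 47.5 mm either side of its solid middle. It starts flat on the granite, at least 10 mm inside the edges, its x roughly along the granite's x; either end may go either way. It slides when pressed lightly with the fingertips and drawn along, and tips if over half sticks out.
- shim_end_a (a point): middle of the short end of that shim on its +x side, 63.5 mm from its centre.
- shim_end_b (a point): middle of the short end of that shim on its -x side, 63.5 mm from its centre.
- pad_top (a point): centre of the top face of the free machined pad on the fixed dark-grey frame plate: pad 140 mm along its x, 54 mm along its y, top face 35 mm above the bench, 20 mm above the frame plate (230 x 280 mm). The other pad, 144 mm away at -y, carries a finished housing bolted on two shims: it stays. Its top is 106 mm above the bench.
- lower_shim (a point): centre of the shim of the same size that already lies on the free pad with its x along the pad's x. It is loose too: fingertips that rub or press on it shift it.
- housing (a point): centre (32.5 mm above its underside, on its upright axis) of the loose cast bearing housing that stands upright on the bench between granite and frame: foot 127 mm along its x, 38 mm along its y, 14 mm high; above the foot a dome, round about the bore, 30 mm thick along its y, 63 mm wide along its x, total height 65 mm; about 0.6 kg. Grip it across the dome's 30 mm. Either way round will do.
- square_shim (a point): bystander: centre of a 75 x 75 x 3 mm steel shim with one slot, loose on the granite beside the long shim.
- bolt_tray: bystander: open grey tray of bolts, 100 x 140 x 30 mm, on the bench beyond the housing; origin at the centre of its underside.
- spanner: bystander: steel spanner 170 mm long lying on the bench in front of the robot; origin underneath it.
Not all that is in view belongs to the job. Several things look just like the part that bears housing: the one meant starts farthest from the robot's base.

How it is judged (in metres and radians):
On the way, in this order (a step that is already met when the one before it is completed fails the run):
1. the long shim, still lying flat on the granite plate, has been slid until its end sticks out at least 25 mm beyond an edge ((x of any of shim_end_a, shim_end_b in the frame of granite_top above 0.14 m or x of any of shim_end_a, shim_end_b in the frame of granite_top below -0.14 m or y of any of shim_end_a, shim_end_b in the frame of granite_top above 0.175 m or y of any of shim_end_a, shim_end_b in the frame of granite_top below -0.175 m) and z of shim in the frame of granite_top between 0 and 0.004 m and angle between shim's own z axis and vertical below 0.06 rad), for 0.2 s.
2. the long shim lies on the lower shim on the free pad, in line with it, and has been let go (horizontal distance between each of lower_shim, shim and pad_top below 0.007 m and z of lower_shim in the frame of pad_top between -0.0005 and 0.0035 m and angle between the x axis of each of lower_shim, shim and the x axis of pad_top, either way round below 0.1 rad and angle between each of lower_shim, shim's own z axis and vertical below 0.04 rad and z of shim in the frame of pad_top between 0.0025 and 0.0065 m and contact force between shim_body and the fingers below 0.1 N and linear speed of shim_body below 0.02 m/s), for 0.2 s.
At the end, for the whole second after the job is handed in: Both long shims lie flat one on the other on the free pad with the added one on top, and the housing stands upright on them: each centred on the pad within 7 mm, its length along the pad's within 0.1 rad, at its stacked height within 2 mm, tilted less than 0.04 rad, at rest and released (all of step 2 and horizontal distance between housing and pad_top below 0.007 m and z of housing in the frame of pad_top between 0.0365 and 0.0405 m and angle between the x axis of housing and the x axis of pad_top, either way round below 0.1 rad and angle between housing's own z axis and vertical below 0.04 rad and contact force between housing_body and the fingers below 0.1 N and linear speed of housing_body below 0.02 m/s); the robot touches nothing.
It fails at once if the shim is dropped: let go over the pad more than 20 mm above its place (horizontal distance between shim and pad_top below 0.05 m and z of shim in the frame of pad_top above 0.0245 m and contact force between shim_body and the fingers below 0.1 N).
It fails at once if the housing is dropped: let go over the pad more than 20 mm above its place (horizontal distance between housing and pad_top below 0.05 m and z of housing in the frame of pad_top above 0.0585 m and contact force between housing_body and the fingers below 0.1 N).
It fails at once if the square shim, the bolt tray or the spanner is moved more than 20 mm (distance of any of square_shim, bolt_tray, spanner from where it was at the start of the episode above 0.02 m).
It also fails if it takes over 64 s, if anything falls off the work surface, if the arm or the gripper's body presses on something with over 40 N, if the wrist force passes 120 N, or if a joint passes its speed limit or range.

### The arm

A 6-joint arm with a two-finger parallel gripper is mounted at the origin on the work surface. World frame = base frame: x ahead of the robot, y to its left, z up, the work surface at z = 0. Lengths are in mm, angles in rad, forces in N, time in s.
With the tool pointing down it reaches from about 350 to 775 mm from the base axis. Payload 7.3 kg.
Tool frame: the origin (TCP) lies at the very end of the fingers, on their centre line; the grasp point (between the pads) lies 19 mm behind it (bot.grip_point_offset is the distance from the TCP to the grasp point, in mm); z points along the fingers, y is the line along which they close (so a half turn about z gives the same grasp; the last joint's range is limited). The gripper opens to 92 mm and grips with 3 to 60 N. Pads are 19 mm wide; open, the fingers measure 130 mm over their backs; the gripper's body (75 mm by 190 mm) begins 47 mm behind the grasp point.
Start: joints at [-1.319, 0.342, 1.524, -0, 1.275, -0.146], TCP at [203.404, -484.016, 226.741] pointing down, gripper open.
Joint ranges: [-2.53, 2.53], [-0.77, 2.02], [0.04, 2.7], [-1, 4.14], [0.28, 2.66], [-3.11, 3.11]. Speed limits (rad/s): [2.57, 2.57, 3.14, 3.14, 3.14, 3.14].

### API

Orientations are given as [roll, pitch, yaw] about the fixed x, y, z axes, in that order (R = Rz(yaw) Ry(pitch) Rx(roll)).
In Python, from plant import bot gives the robot as it stands. The module is installed in compiled form; this text tells all that it offers.
- The arm moves only by the shell command python3 -m jog 'ROWS' [OPENING]. ROWS is JSON, a list of rows, each a list of 6 numbers: the shift along the tool's x, y, z in mm, then the turn, a rotation vector about the tool's x, y, z in rad. In form: [[dx, dy, dz, rx, ry, rz], ...]. A call has 1 to 12 rows; each row shifts and turns the commanded pose from where the row before left it, along the tool's axes as they then stand; what a row does not reach is not made up. A row lasts 1/10 s, in which the tool goes at most 50 mm and 8.59 degrees, less where a joint would pass 70% of its speed; a pose out of reach is approached as far as the arm can. A call with a gripper value outside its range is refused whole. OPENING is the opening in per cent of the stroke, from 0 (shut) to 100 (fully open), set as the call begins (- or left out, the last holds). The fingers move at their own pace and stop on an object; the grip force is fixed at half the most. Time passes only in rows, so rows that do not move let the fingers close. It gives the time, the measured TCP pose, the force, the opening and the grip force at its end, in the units of the state.
- bot.get_obs(): the state, without advancing time (a new reading comes with each control period).
- bot.capture(name): name is "scene" or "top" or "wrist"; returns the picture (384x512x3 uint8, red, green, blue); there is no depth.
- bot.camera_model(name): a dict with "fx", "fy", "cx", "cy" (pixels), "dist_coeffs" ([k1, k2, p1, p2, k3] as OpenCV has them; the pictures are not rectified), "position" and "orientation" of the camera in the world; the wrist camera has in their place "T_tool_cam" (4x4, takes a point from camera to tool coordinates, whose origin is the TCP and whose axes are the flange's). Camera axes: x right, y down, z forward; pixel columns grow to the right and rows downward; lengths in mm; the calibration is good to about 2 mm. A picture is of the moment at which its call begins: read the wrist's pose just before it. camera_model takes no time and is no camera call.
- bot.close_job(): hands the job in; it is judged then, once.
Trained networks look in the newest picture that a camera, given by its name, has taken for a name from the list of things; names that differ only in an ending like _2 or _b are one class to them, and where a whole thing is asked for, a point or a joint stands for the part that bears it (a point fixed in the world has none). Each returns a list of dicts, best first, with "p" (0 to 1); they miss things now and then, are a little off and sometimes report something else, mostly with a low value. They report only what shows in the picture. A call takes as long as a camera call. They do not tell look-alikes from the thing itself.
- bot.outline_of(target, camera): "mask" (384x512 bool, what is visible of it) and "pixel" ([column, row] in pixels, amid what is visible of it).
The state is a dict: "time": time; "joint_positions": joint angles; "dq": joint speeds; "tau": joint torques, N m; "tool_pos": TCP position; "tcp_rot": TCP orientation; "contact_force": force on the tool from outside, world axes, zero at the start; "moment": the same for the moment, N m; "grip_width": finger opening in mm; "finger_force": force on a finger pad.
Only numpy, scipy, OpenCV 4.12 (cv2) and the standard library are available. Lean on these libraries where they do the work, as an engineer would, in place of code of your own. Each camera call takes 0.05 s, during which the arm holds its last target. There are 200 camera calls.

## Working session

There is one attempt and no reset: what is moved stays moved. The work goes in short steps, Python scripts to look and compute and a shell command to move; the robot and the scene stay as the last step left them, time stands still between calls to the robot, and variables do not carry over. Pictures are saved under pics/ and viewed, at most 10 in all, crops included, and the job is handed in when it is done.

```bash
mkdir -p pics
cat > h.py <<'E'
import numpy as np, cv2
from plant import bot
from scipy.spatial.transform import Rotation as R
def Rm(o):
    o=np.array(o,float)
    return o if o.shape==(3,3) else R.from_euler('xyz',o).as_matrix() if o.size==3 else R.from_quat(o).as_matrix()
def campose(name):
    m=bot.camera_model(name)
    if 'T_tool_cam' in m:
        s=bot.get_obs(); T=np.array(m['T_tool_cam']); A=Rm(s['tcp_rot'])
        return m, A@T[:3,:3], A@T[:3,3]+np.array(s['tool_pos'])
    return m, Rm(m['orientation']), np.array(m['position'])
def cast(cp,px,z):
    m,A,p=cp
    K=np.array([[m['fx'],0,m['cx']],[0,m['fy'],m['cy']],[0,0,1.]])
    u=cv2.undistortPoints(np.array(px,float).reshape(-1,1,2),K,np.array(m['dist_coeffs'],float)).reshape(-1,2)
    d=np.c_[u,np.ones(len(u))]@A.T
    return p+d*((z-p[2])/d[:,2])[:,None]
def maskrect(cp,mask,z):
    c=max(cv2.findContours(mask.astype(np.uint8),cv2.RETR_EXTERNAL,cv2.CHAIN_APPROX_NONE)[0],key=cv2.contourArea)
    w=cast(cp,c.reshape(-1,2),z)[:,:2]
    return cv2.minAreaRect(w.astype(np.float32))
E
python3 - <<'E'
from h import *
print(bot.get_obs()); print(bot.grip_point_offset)
for n in('scene','top','wrist'):
    print(n,bot.camera_model(n))
t=bot.capture('top');s=bot.capture('scene')
cv2.imwrite('pics/top.png',cv2.resize(t[...,::-1],(800,600)));cv2.imwrite('pics/scene.png',cv2.resize(s[...,::-1],(800,600)))
cp=campose('top')
for n,z in (('shim',63),('square_shim',63),('housing',65),('lower_shim',38),('bolt_tray',30),('spanner',5)):
    for d in bot.outline_of(n,'top'):
        print(n,round(d['p'],2),np.round(d['pixel']),np.round(cast(cp,[d['pixel']],z)[0]),[np.round(x,2) for x in maskrect(cp,d['mask'],z)])
E
```

```text
{'time': 0.0, 'joint_positions': array([-1.31902571e+00,  3.42735610e-01,  1.52502160e+00,  7.94578133e-06,
        1.27540668e+00, -1.46005933e-01]), 'dq': array([ 0.00092881, -0.00130179, -0.00059342, -0.00164999, -0.00077235,
        0.00178517]), 'tau': array([-3.87607565e-05, -4.31239772e+01, -2.44225395e+01,  7.15652341e-02,
        5.58597723e-02, -1.32559417e-04]), 'tool_pos': array([ 203.28515901, -483.59888243,  226.03668197]), 'tcp_rot': array([-3.14003924e+00, -2.36112615e-04,  3.97774045e-01]), 'contact_force': array([ 0.43072438, -0.20409408,  0.58362458]), 'moment': array([-0.00968684,  0.01445215, -0.02230328]), 'finger_force': 0.0, 'grip_width': 91.64331302055147}
18.8
scene {'fx': 404.7693788650432, 'fy': 404.7693788650432, 'cx': 260.3755255872156, 'cy': 193.32444069326246, 'dist_coeffs': array([-0.09685956,  0.        ,  0.        ,  0.        ,  0.        ]), 'position': array([822.08955206, 472.39281775, 799.1616202 ]), 'orientation': array([-2.46920516, -0.00363681,  2.63590336])}
top {'fx': 348.0811946729286, 'fy': 348.0811946729286, 'cx': 255.4975287902783, 'c
[... 1011 characters left out ...]
, np.float64(7.53)]
housing 0.66 [343. 256.] [ 354. -221.   65.] [array([ 357.85, -220.56]), array([121.43,  36.58]), np.float64(58.46)]
housing 0.65 [241. 184.] [528.  10.  65.] [array([526.61,   8.85]), array([120.06,  39.1 ]), np.float64(10.83)]
housing 0.58 [158. 273.] [327. 207.  65.] [array([318.42, 205.02]), array([116.88,  49.11]), np.float64(47.54)]
lower_shim 0.66 [ 98. 170.] [573. 361.  38.] [array([578.09, 355.29]), array([ 39.49, 124.07]), np.float64(84.83)]
bolt_tray 0.92 [246. 112.] [711.  -3.  30.] [array([719.82,  -4.7 ]), array([105.88, 148.14]), np.float64(2.25)]
spanner 0.78 [252. 252.] [363. -10.   5.] [array([364.1 ,  -4.56]), array([166.53,  32.36]), np.float64(87.59)]
```

View pics/top.png

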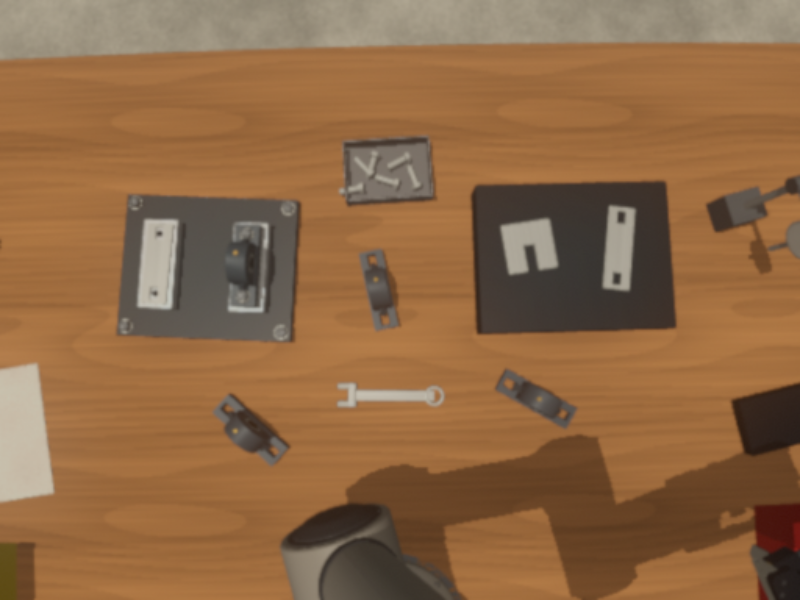

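View pics/scene.png

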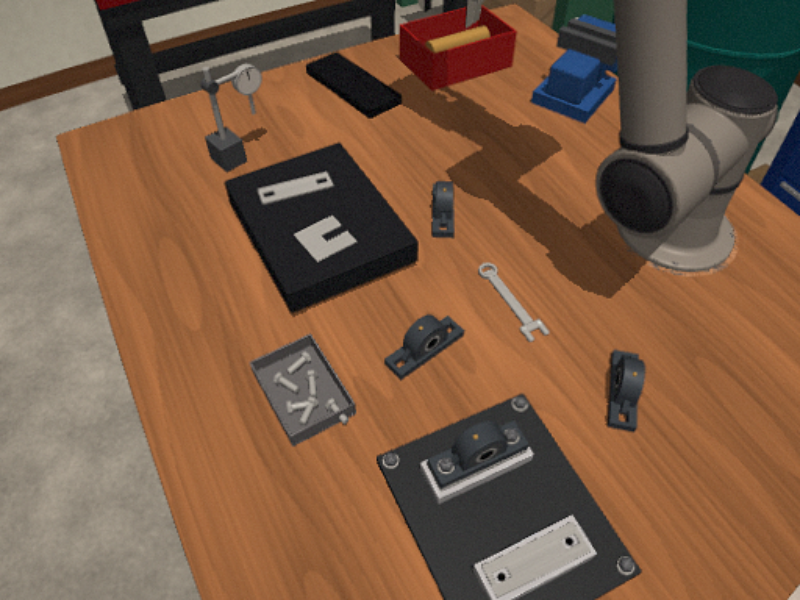

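The wanted housing is the one near (527, 9), farthest from the base (top view ~[378,290] at 800x600). The long shim is at ~[619,248], with its ends along world x, so I'll slide it toward the robot over the near edge. A dial stand is close on the right at ~[735,210].

```bash
python3 -m jog '[[45,1.8,0,0,0,0],[45,1.8,0,0,0,0],[45,1.8,0,0,0,0],[45,1.8,0,0,0,0],[45,1.8,0,0,0,0],[45,1.8,0,0,0,0],[40,1.8,0,0,0,0],[0,0,0,0,0,0.13],[0,0,0,0,0,0.13],[0,0,0,0,0,0.13],[0,0,0,0,0,0]]' 0
cat > look.py <<'E'
from h import *
import sys
def look(cam,things,save=None):
    cp=campose(cam); im=bot.capture(cam)
    if save: cv2.imwrite('pics/'+save,cv2.resize(im[...,::-1],(800,600)))
    for n,z in things:
        for d in bot.outline_of(n,cam):
            print(n,round(d['p'],2),np.round(d['pixel']),[np.round(x,2) for x in maskrect(cp,d['mask'],z)])
    return cp,im
E
python3 - <<'E'
from look import *
print({k:np.round(v,3) for k,v in bot.get_obs().items() if k in('tool_pos','tcp_rot')})
cp,im=look('wrist',[('shim',63),('square_shim',63)],'w1.png')
np.save('w1.npy',im)
s=campose('scene'); t=campose('top')
print(cast(s,[[145,102],[158,50]],0),cast(t,[[465,140]],0))
g=cv2.cvtColor(im,cv2.COLOR_RGB2GRAY)
E
```

```text
time: 1.5
tool_pos: [494.2, -375.4, 226.5]
tcp_rot: [-3.141, 0.0, 0.007]
contact_force: [0.9, 0.7, -1.4]
grip_width: 8.4
finger_force: 0.0
{'tool_pos': array([ 494.193, -375.392,  226.532]), 'tcp_rot': array([-3.141,  0.   ,  0.007])}
shim 0.87 [240.  74.] [array([ 582.31, -359.08]), array([ 40.73, 128.19]), np.float64(82.07)]
square_shim 0.75 [85. 70.] [array([ 587.61, -221.59]), array([75.55, 77.16]), np.float64(6.99)]
[[ 650.39284829 -575.10254178    0.        ]
 [ 514.80646271 -838.27516963    0.        ]] [[ 635.46959758 -571.68895163    0.        ]]
```

View pics/w1.png

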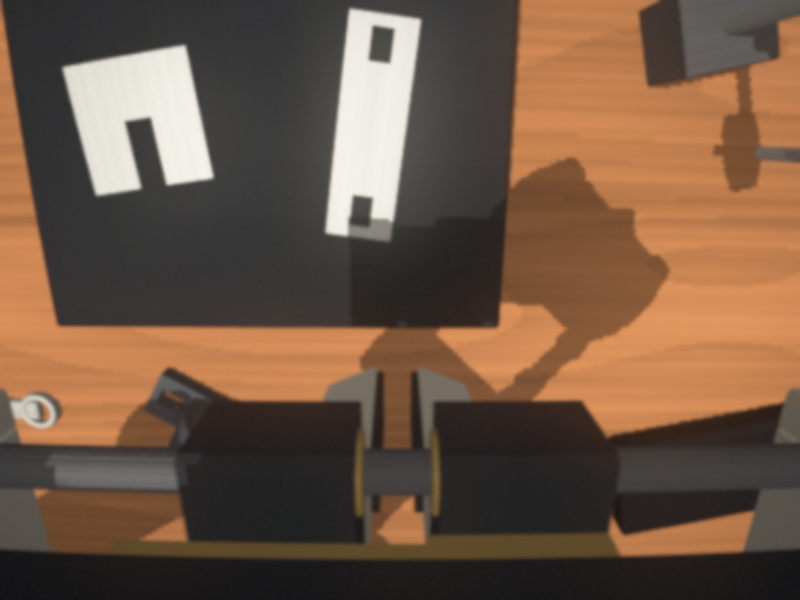

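The wrist view shows the shim from (385,12) to (358,238), and the granite's near edge at row ~325 running from (58,325) to (498,326). The dial stand is well clear.

Run:
```python
from h import *
cp=campose('wrist')
P=np.array([[58,325],[498,326],[520,0],[358,238],[385,12]])*0.64
print(np.round(cast(cp,P[:3],60),1)); print(np.round(cast(cp,P[3:],63),1))
o=bot.get_obs(); print(o['tool_pos'],o['tcp_rot'])
t=np.array(o['tool_pos'])[:2]; a=o['tcp_rot'][2]
d=np.array([582.3,-359.1])-t
print('tool dxy',d@[np.cos(a),np.sin(a)],d@[np.sin(a),-np.cos(a)])
```

```text
[[ 456.9 -146.4   60. ]
 [ 459.7 -442.7   60. ]
 [ 653.8 -442.8   60. ]]
[[ 517.9 -351.1   63. ]
 [ 645.6 -367.2   63. ]]
[ 494.0011904  -375.60043161  226.69749983] [3.14154676e+00 6.22988779e-05 1.07732357e-02]
tool dxy 88.47144515457568 -15.54822859754196
```

```bash
python3 -m jog '[[48,-8,0,0,0,0],[48,-8,0,0,0,0],[0,0,0,0,0,0.145],[0,0,45,0,0,0],[0,0,45,0,0,0],[0,0,45,0,0,0],[0,0,15,0,0,0],[0,0,0,0,0,0]]' 0
```

```text
time: 2.45
tool_pos: [588.8, -358.1, 74.4]
tcp_rot: [-3.139, 0.004, -0.136]
contact_force: [1.0, -0.3, 0.6]
grip_width: 0.4
finger_force: 0.0
```

Run:
```python
from h import *
print({k:np.round(v,3) for k,v in bot.get_obs().items() if k in('tool_pos','tcp_rot','contact_force','grip_width')})
```

```text
{'tool_pos': array([ 588.804, -358.116,   74.385]), 'tcp_rot': array([-3.139,  0.004, -0.136]), 'contact_force': array([ 0.989, -0.329,  0.626]), 'grip_width': np.float64(0.362)}
```

```bash
python3 -m jog '[[0,0,9,0,0,0],[0,0,1.5,0,0,0],[0,0,1,0,0,0],[0,0,0,0,0,0],[0,0,0,0,0,0]]' 0
```

```text
time: 2.95
tool_pos: [590.3, -359.0, 66.2]
tcp_rot: [3.141, -0.001, -0.137]
contact_force: [0.9, 0.4, 0.4]
grip_width: 0.2
finger_force: 0.0
```

```bash
python3 -m jog '[[0,0,1.5,0,0,0],[0,0,1,0,0,0],[0,0,0,0,0,0]]' 0
```

```text
time: 3.25
tool_pos: [590.1, -358.9, 63.3]
tcp_rot: [3.141, -0.001, -0.137]
contact_force: [-0.7, 0.5, 4.7]
grip_width: 0.2
finger_force: 1.9
```

Contact. I'll press a little more, then drag a short way and check the force.

```bash
python3 -m jog '[[0,0,0.5,0,0,0],[-5,0,0,0,0,0],[-10,0,0,0,0,0],[-10,0,0,0,0,0],[0,0,0,0,0,0]]' 0
```

```text
time: 3.75
tool_pos: [564.8, -355.8, 63.3]
tcp_rot: [3.141, -0.001, -0.138]
contact_force: [-1.6, 0.5, 7.1]
grip_width: 0.5
finger_force: 3.4
```

```bash
python3 -m jog '[[-10,0,0.2,0,0,0],[-12,0,0,0,0,0],[-12,0,0,0,0,0],[-12,0,0,0,0,0],[-12,0,0,0,0,0],[-12,0,0,0,0,0],[-10,0,0,0,0,0],[0,0,0,0,0,0],[0,0,0,0,0,0]]' 0
python3 - <<'E'
from look import *
look('top',[('shim',63)])
look('scene',[('shim',63)])
E
```

```text
time: 4.65
tool_pos: [485.8, -345.1, 63.2]
tcp_rot: [3.14, -0.001, -0.137]
contact_force: [-2.8, 1.4, 8.7]
grip_width: 0.3
finger_force: 4.6
shim 0.8 [386. 217.] [array([ 436.54, -338.61]), array([41.12, 44.83]), np.float64(82.12)]
shim 0.49 [338. 158.] [array([ 585.51, -220.38]), array([72.75, 75.66]), np.float64(9.18)]
shim 0.18 [244. 182.] [array([526.96,   8.76]), array([120.15,  36.02]), np.float64(10.88)]
shim 0.68 [213. 114.] [array([ 493.51, -346.87]), array([ 48.41, 104.12]), np.float64(84.46)]
```

```bash
python3 -m jog '[[0,0,-20,0,0,0],[0,0,-40,0,0,0],[-30,0,-40,0,0,0],[-40,0,0,0,0,0],[-30,0,0,0,0,0],[0,0,0,0,0,0],[0,0,0,0,0,0]]' 65
python3 - <<'E'
from look import *
cp,im=look('wrist',[('shim',63)],'w2.png')
o=bot.get_obs(); print(o['tool_pos'],o['tcp_rot'])
E
```

```text
time: 5.55
tool_pos: [387.0, -331.1, 162.3]
tcp_rot: [3.141, -0.001, -0.138]
contact_force: [-0.0, 0.5, -0.0]
grip_width: 51.8
finger_force: 0.0
[ 387.76594633 -331.16484985  161.97439425] [ 3.14124379e+00 -6.40576471e-04 -1.37045840e-01]
```

View pics/w2.png

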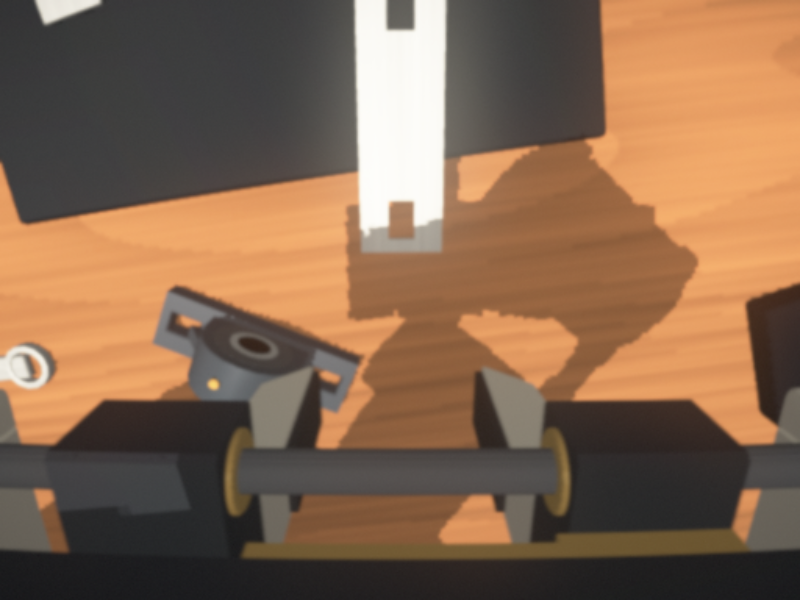

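The shim sticks out over the near edge. Its end runs from (362,252) to (441,252), and the granite edge runs from (22,222) to (603,133).

Run:
```python
from h import *
cp=campose('wrist')
P=np.array([[362,252],[441,252],[355,5],[446,5]])*0.64
W=cast(cp,P,63);print(np.round(W,1)); print(np.round(cast(cp,np.array([[22,222],[603,133]])*.64,60),1))
o=bot.get_obs(); t=o['tool_pos'];a=o['tcp_rot'][2]
for w in W:
    d=w[:2]-t[:2]; print('tool',np.round([d@[np.cos(a),np.sin(a)],d@[np.sin(a),-np.cos(a)]],1))
```

```text
[[ 418.9 -317.7   63. ]
 [ 413.5 -356.7   63. ]
 [ 529.9 -331.7   63. ]
 [ 524.4 -371.7   63. ]]
[[ 458.6 -146.6   60. ]
 [ 460.2 -440.6   60. ]]
tool [ 29.  -17.6]
tool [29.  21.8]
tool [140.9 -18.8]
tool [140.9  21.5]
```

```bash
python3 -m jog '[[30,1,0,0,0,0],[19,0.7,0,0,0,0],[0,0,40,0,0,0],[0,0,40,0,0,0],[0,0,19,0,0,0],[0,0,0,0,0,0],[0,0,0,0,0,0]]' 65
```

```text
time: 6.35
tool_pos: [436.1, -339.3, 63.1]
tcp_rot: [3.142, -0.0, -0.136]
contact_force: [0.2, 0.2, 0.3]
grip_width: 59.9
finger_force: 0.0
```

```bash
python3 -m jog '[[0,0,3,0,0,0],[0,0,0,0,0,0],[0,0,0,0,0,0]]' 65; python3 -m jog '[[0,0,0,0,0,0],[0,0,0,0,0,0],[0,0,0,0,0,0],[0,0,0,0,0,0],[0,0,0,0,0,0],[0,0,0,0,0,0]]' 30
```

```text
time: 6.65
tool_pos: [435.6, -339.5, 61.0]
tcp_rot: [3.14, -0.001, -0.137]
contact_force: [0.1, 0.2, 0.0]
grip_width: 59.6
finger_force: 0.0
time: 7.25
tool_pos: [435.2, -339.2, 60.1]
tcp_rot: [3.141, -0.0, -0.137]
contact_force: [-0.7, -0.3, 1.3]
grip_width: 38.8
finger_force: 30.0
```

```bash
python3 -m jog '[[0,0,-5,0,0,0],[0,0,-10,0,0,0],[0,0,-15,0,0,0],[0,0,-20,0,0,0],[0,0,-20,0,0,0],[0,0,-20,0,0,0],[0,0,0,0,0,0]]' 30
python3 - <<'E'
from look import *
cp,im=look('wrist',[('shim',150)],'w3.png')
look('top',[('shim',150)])
im=bot.capture('scene');cv2.imwrite('pics/s3.png',cv2.resize(im[:250,100:400,::-1],(720,600)))
E
```

```text
time: 7.95
tool_pos: [436.4, -340.3, 153.3]
tcp_rot: [3.138, -0.005, -0.137]
contact_force: [-0.5, -0.5, -1.5]
grip_width: 38.7
finger_force: 30.0
shim 0.59 [256. 157.] [array([ 479.48, -345.91]), array([ 42.12, 130.3 ]), np.float64(82.12)]
shim 0.66 [408. 186.] [array([ 510.06, -349.04]), array([40.38, 59.33]), np.float64(83.41)]
```

View pics/s3.png

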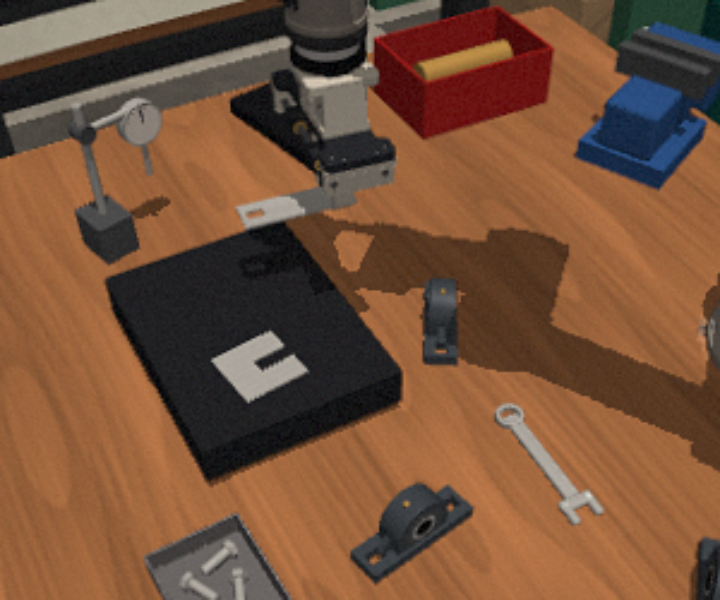

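```bash
python3 -m jog '[[0,-10,-10,0,0,0],[-1,-25,-10,0,0,0],[-4,-40,0,0,0,0],[-4,-45,0,0,0,0],[-4,-45,0,0,0,0],[-4,-45,0,0,0,0],[-4,-45,0,0,0,0],[-4,-45,0,0,0,0],[-4,-45,0,0,0,0],[-4,-45,0,0,0,0],[-4,-45,0,0,0,0],[-4,-45,0,0,0,0]]' 30; python3 -m jog '[[-4,-45,0,0,0,0],[-4,-40,0,0,0,0],[-2,-30,0,0,0,-0.015],[0,-20,0,0,0,-0.015],[0,-10,0,0,0,-0.015],[0,0,0,0,0,0],[0,0,0,0,0,0]]' 30
python3 - <<'E'
from look import *
o=bot.get_obs(); print(o['tool_pos'],o['tcp_rot'])
cp,im=look('wrist',[('lower_shim',38)],'w4.png')
E
```

```text
time: 9.4
tool_pos: [459.5, 144.3, 170.4]
tcp_rot: [-3.142, -0.0, -0.137]
contact_force: [0.6, -0.4, -1.5]
grip_width: 38.9
finger_force: 30.0
time: 10.1
tool_pos: [469.2, 286.4, 169.9]
tcp_rot: [3.141, 0.001, -0.093]
contact_force: [0.7, 0.0, -0.8]
grip_width: 39.0
finger_force: 30.0
[469.21740274 286.36616241 169.88517385] [ 3.14079370e+00  5.64049793e-04 -9.25391129e-02]
lower_shim 0.74 [158.  68.] [array([571.82, 355.72]), array([ 41.91, 112.04]), np.float64(85.15)]
lower_shim 0.51 [249. 158.] [array([480.65, 285.68]), array([ 75.91, 234.63]), np.float64(84.33)]
```

View pics/w4.png

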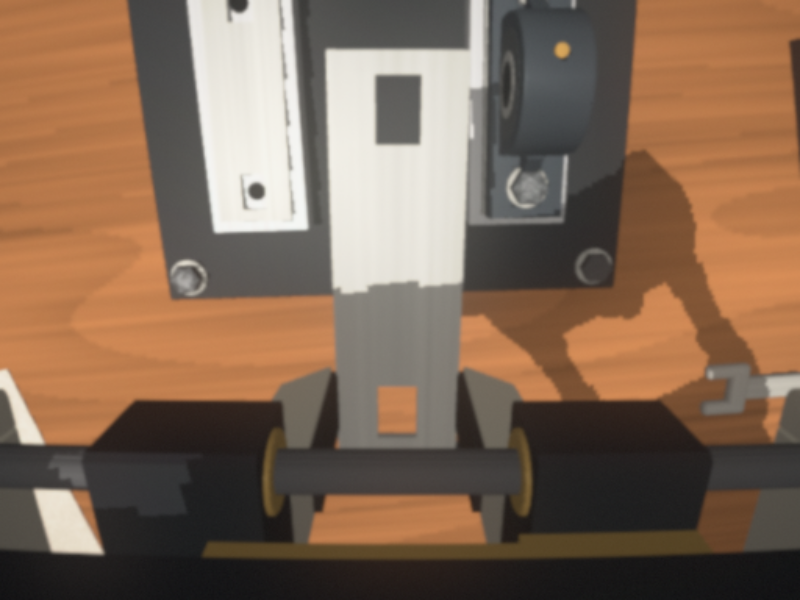

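Lower shim on the pad: slot centres at about (254,191) and (238,3), pad near-end corners at (213,233) and (308,229). The held shim's far end is at (326–469, 48), square in the fingers.

Run:
```python
from h import *
cp=campose('wrist')
c=lambda P,z:np.round(cast(cp,np.array(P)*.64,z),1)
print('slots',c([[254,191],[238,3]],38)); W=c([[254,191],[238,3]],38); v=W[1]-W[0]; print(np.linalg.norm(v),np.degrees(np.arctan2(v[1],v[0])),W.mean(0))
P=c([[213,233],[308,229],[187,0],[293,0]],35); print('pad',P, np.linalg.norm(P[0]-P[1]))
m=(P[0]+P[1])/2; v=(P[2]+P[3]-P[0]-P[1]);v=v/np.linalg.norm(v);print('pad c',m+70*v,np.degrees(np.arctan2(v[1],v[0])))
H=c([[398,110],[397,410],[326,48],[469,48]],173);print('held',H,np.linalg.norm(H[1]-H[0]))
o=bot.get_obs(); t=o['tool_pos'];a=o['tcp_rot'][2]
for w in H:
    d=w[:2]-t[:2]; print('tool',np.round([d@[np.cos(a),np.sin(a)],d@[np.sin(a),-np.cos(a)]],1))
```

```text
slots [[532.6 358.7  38. ]
 [626.1 351.6  38. ]]
93.7691847037181 -4.3424687172261125 [579.35 355.15  38.  ]
pad [[511.6 386.9  35. ]
 [508.5 332.7  35. ]
 [631.4 378.2  35. ]
 [625.2 324.2  35. ]] 54.28858075138822
pad c [579.86560719 354.7225013   35.        ] -4.159642293712641
held [[560.1 277.5 173. ]
 [466.6 286.6 173. ]
 [578.1 295.6 173. ]
 [574.5 256.8 173. ]] 93.94179048751414
tool [91. -0.]
tool [-2.9 -0.4]
tool [107.2 -19.7]
tool [107.3  19.2]
```

```bash
python3 -m jog '[[0,0,0,0,0,-0.021],[10,-15,0,0,0,0],[22,-26,0,0,0,0],[19,-23,0,0,0,0],[10.2,-12.3,0,0,0,0],[0,0,25,0,0,0],[0,0,35,0,0,0],[0,0,35,0,0,0],[0,0,15,0,0,0],[0,0,6,0,0,0],[0,0,0,0,0,0],[0,0,0,0,0,0]]' 30
python3 - <<'E'
from look import *
o=bot.get_obs(); print(o['tool_pos'],o['tcp_rot'])
look('wrist',[('shim',56)],'w5.png')
look('scene',[('shim',56)],'s5.png')
E
```

```text
time: 11.4
tool_pos: [537.2, 359.2, 55.8]
tcp_rot: [-3.14, -0.003, -0.071]
contact_force: [0.9, -0.8, -0.5]
grip_width: 38.6
finger_force: 30.0
[537.15104273 359.18646326  55.80557158] [-3.14010512e+00 -2.69219937e-03 -7.12493585e-02]
shim 0.92 [255. 154.] [array([581.26, 356.46]), array([ 41.65, 127.55]), np.float64(85.78)]
shim 0.91 [339. 359.] [array([591.85, 354.22]), array([ 43.69, 106.82]), np.float64(84.55)]
```

View pics/w5.png

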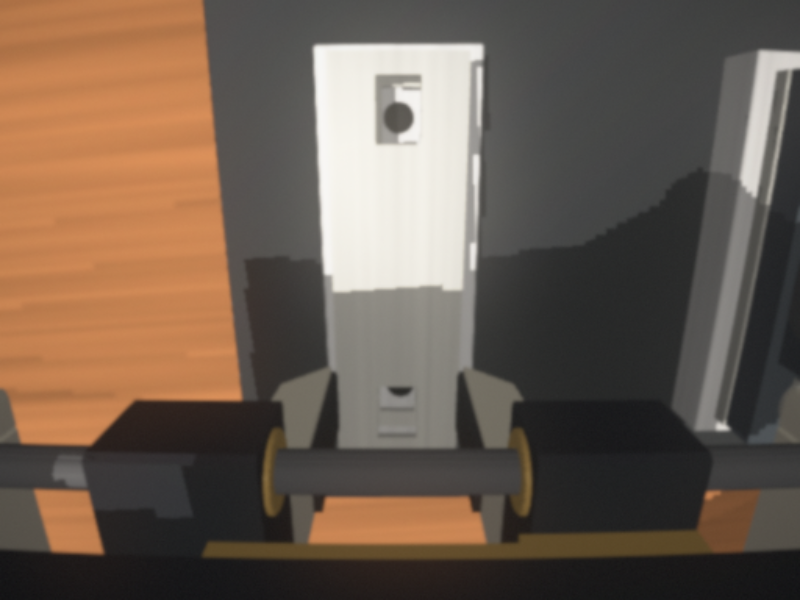

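The slot is at (398,110) with the pad's bolt hole (398,117) showing through it, so it is laterally aligned. I'll check the lengthwise position numerically.

Run:
```python
from h import *
cp=campose('wrist')
c=lambda P,z:np.round(cast(cp,np.array(P)*.64,z),1)
print('hole',c([[398,117]],35),'pad far corners',c([[314,46],[484,46]],35),'slots',c([[398,110],[397,410]],59))
```

```text
hole [[626.5 352.7  35. ]] pad far corners [[649.8 377.5  35. ]
 [646.  324.3  35. ]] slots [[627.4 352.7  59. ]
 [534.2 359.6  59. ]]
```

```bash
python3 -m jog '[[-1.5,0,8,0,0,0],[0,0,4,0,0,0],[0,0,2,0,0,0],[0,0,1,0,0,0],[0,0,0,0,0,0],[0,0,0,0,0,0]]' 30
```

```text
time: 12.2
tool_pos: [534.7, 358.9, 39.0]
tcp_rot: [-3.142, -0.0, -0.071]
contact_force: [-0.2, 0.4, -0.9]
grip_width: 39.0
finger_force: 30.0
```

```bash
python3 -m jog '[[0,0,0.8,0,0,0],[0,0,0,0,0,0],[0,0,0,0,0,0]]' 30
```

```text
time: 12.5
tool_pos: [534.7, 358.9, 38.3]
tcp_rot: [-3.141, -0.0, -0.071]
contact_force: [0.1, -0.2, -0.9]
grip_width: 38.9
finger_force: 30.1
```

```bash
python3 -m jog '[[0,0,0.5,0,0,0],[0,0,0,0,0,0],[0,0,0,0,0,0]]' 30
```

```text
time: 12.8
tool_pos: [534.7, 358.9, 38.2]
tcp_rot: [-3.141, -0.001, -0.071]
contact_force: [-1.0, -1.4, 6.0]
grip_width: 39.1
finger_force: 31.2
```

Contact. I'll open gently while holding position, then rise and look.

```bash
python3 -m jog '[[0,0,-0.3,0,0,0],[0,0,0,0,0,0],[0,0,0,0,0,0]]' 30;python3 -m jog '[[0,0,0,0,0,0],[0,0,0,0,0,0],[0,0,-10,0,0,0],[0,0,-40,0,0,0],[0,0,-45,0,0,0],[-30,0,-20,0,0,0],[-30,0,0,0,0,0],[0,0,0,0,0,0],[0,0,0,0,0,0]]' 62
python3 - <<'E'
from look import *
o=bot.get_obs(); print(o['tool_pos'],o['tcp_rot'])
look('wrist',[('shim',41)],'w6.png')
look('top',[('shim',41)])
E
```

```text
time: 13.1
tool_pos: [534.7, 359.0, 38.2]
tcp_rot: [-3.141, -0.0, -0.071]
contact_force: [-0.9, 0.3, 4.5]
grip_width: 38.8
finger_force: 31.2
time: 14.0
tool_pos: [474.6, 363.4, 153.6]
tcp_rot: [-3.141, -0.001, -0.07]
contact_force: [0.3, 0.1, 0.4]
grip_width: 57.0
finger_force: 0.0
[474.64038458 363.36379067 153.64945411] [-3.14135038e+00 -9.38078301e-04 -7.03235085e-02]
shim 0.57 [256.  68.] [array([567.73, 357.11]), array([ 41.55, 106.34]), np.float64(85.12)]
shim 0.67 [ 97. 167.] [array([578.68, 354.92]), array([ 43.41, 127.91]), np.float64(85.95)]
shim 0.58 [370. 168.] [array([ 573.04, -293.96]), array([238.48, 314.85]), np.float64(0.24)]
```

View pics/w6.png

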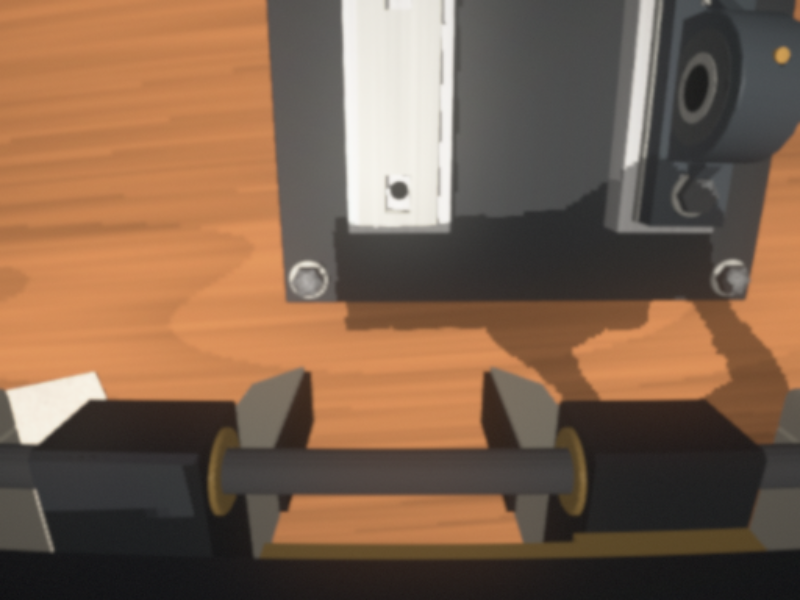

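The top shim lies on the lower one with its slot (399,192) concentric with the pad hole (399,190) and centred between the pad edges at 347 and 452. Now the housing.

```bash
python3 -m jog '[[0,15,-20,0,0,0],[2,40,-10,0,0,0],[3,45,0,0,0,0],[3,45,0,0,0,0],[3,45,0,0,0,0],[3,45,0,0,0,0],[3,45,0,0,0,0],[3,45,0,0,0,0],[0,35,0,0,0,-0.13],[0,0,0,0,0,-0.13],[0,0,0,0,0,0],[0,0,0,0,0,0]]' 65
python3 - <<'E'
from look import *
o=bot.get_obs(); print(o['tool_pos'],o['tcp_rot'])
cp,im=look('wrist',[('housing',14)],'w7.png')
E
```

```text
time: 15.4
tool_pos: [469.3, 2.5, 182.8]
tcp_rot: [-3.141, 0.0, 0.185]
contact_force: [-0.9, 1.0, 0.0]
grip_width: 59.6
finger_force: 0.0
[469.27698268   2.52641717 182.79358445] [-3.14145215e+00  2.87107038e-04  1.84905000e-01]
housing 0.88 [259. 107.] [array([532.22,  11.02]), array([126.52,  38.25]), np.float64(10.6)]
housing 0.81 [ 23. 245.] [array([336.07, 245.79]), array([57.72, 72.81]), np.float64(45.2)]
```

View pics/w7.png

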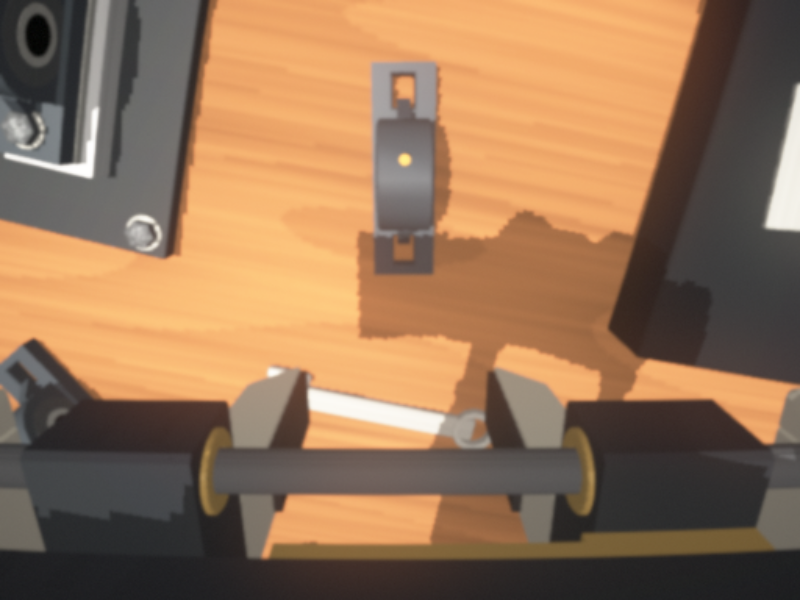

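The housing shows with foot corners (372,63)–(433,273), fitting 126.5 x 38.3 mm and aligned with the tool (10.6°), and its dome is at ~(404,170). Go to it and grip.

```bash
python3 -m jog '[[20,1,0,0,0,0],[30,1.5,0,0,0,0],[13.4,0.7,0,0,0,0],[0,0,40,0,0,0],[0,0,45,0,0,0],[0,0,40,0,0,0],[0,0,25,0,0,0],[0,0,12,0,0,0],[0,0,0,0,0,0],[0,0,0,0,0,0]]' 65; python3 -m jog '[[0,0,0,0,0,0],[0,0,0,0,0,0],[0,0,0,0,0,0],[0,0,0,0,0,0],[0,0,0,0,0,0],[0,0,0,0,0,0],[0,0,0,0,0,0]]' 15
```

```text
time: 16.5
tool_pos: [532.8, 11.6, 22.0]
tcp_rot: [3.141, -0.002, 0.189]
contact_force: [0.6, -0.5, -1.5]
grip_width: 59.6
finger_force: 0.0
time: 17.2
tool_pos: [532.2, 11.1, 21.5]
tcp_rot: [3.141, -0.001, 0.189]
contact_force: [-1.5, -1.7, 6.0]
grip_width: 30.0
finger_force: 30.0
```

```bash
python3 -m jog '[[0,0,-5,0,0,0],[0,0,-15,0,0,0],[0,0,-30,0,0,0],[0,0,-40,0,0,0],[0,0,-40,0,0,0],[0,0,-20,0,0,0],[0,0,0,0,0,0],[0,0,0,0,0,0]]' 15
python3 - <<'E'
from look import *
o=bot.get_obs(); print(o['tool_pos'],o['tcp_rot'],o['grip_width'],o['contact_force'])
cp,im=look('wrist',[('housing',146)],'w8.png')
print([bot.camera_model('wrist')['cx']])
t=o['tool_pos']; tgt=np.array([579.2,355.7]); d=tgt-t[:2]
for a in (o['tcp_rot'][2],-0.074): print('tool d',np.round([d@[np.cos(a),np.sin(a)],d@[np.sin(a),-np.cos(a)]],1))
E
```

```text
time: 18.0
tool_pos: [530.7, 11.7, 169.5]
tcp_rot: [-3.141, 0.003, 0.189]
contact_force: [-0.6, 0.2, -7.3]
grip_width: 29.7
finger_force: 30.0
[530.725848    11.65905385 169.46326609] [-3.14065960e+00  2.77409930e-03  1.88867862e-01] 29.66919964213155 [-0.56582546  0.19847274 -7.27907611]
housing 0.81 [255. 222.] [array([544.2 ,  14.73]), array([97.62, 45.57]), np.float64(10.83)]
housing 0.79 [ 49. 329.] [array([431.8 , 133.25]), array([34.47, 37.64]), np.float64(11.12)]
housing 0.65 [442. 347.] [array([ 471.84, -128.99]), array([23.44,  5.98]), np.float64(55.91)]
[253.83687389427018]
tool d [ 112.2 -328.8]
tool d [  22.9 -346.7]
```

```bash
python3 -m jog '[[0,0,0,0,0,0.13],[0,0,0,0,0,0.133],[2,-20,0,0,0,0],[3,-40,0,0,0,0],[3,-45,0,0,0,0],[3,-45,0,0,0,0],[3,-45,0,0,0,0],[3,-45,0,0,0,0],[3,-45,0,0,0,0],[2,-35,0,0,0,0],[1,-20,0,0,0,0],[0,-6,0,0,0,0]]' 15;  python3 -m jog '[[0,0,0,0,0,0],[0,0,0,0,0,0]]' 15
python3 - <<'E'
from look import *
o=bot.get_obs(); t=o['tool_pos'];a=o['tcp_rot'][2];print(t,o['tcp_rot'])
cp=campose('wrist'); im=bot.capture('wrist')
cv2.imwrite('pics/w9.png',cv2.resize(im[...,::-1],(800,600)))
for d in bot.outline_of('housing','wrist')[:1]:
    c=max(cv2.findContours(d['mask'].astype(np.uint8),0,cv2.CHAIN_APPROX_NONE)[0],key=cv2.contourArea).reshape(-1,2)
    w=cast(cp,c,t[2]-7.5)[:,:2]-t[:2]
    x=w@[np.cos(a),np.sin(a)];y=w@[np.sin(a),-np.cos(a)]
    k=x>x.max()-15
    print(d['p'],d['pixel'],'far x',x.max(),'y',y[k].min(),y[k].max(), y[x>x.max()-4].mean())
E
```

```text
time: 19.3
tool_pos: [579.1, 357.0, 167.5]
tcp_rot: [3.14, 0.004, -0.071]
contact_force: [0.2, 0.6, -6.9]
grip_width: 30.4
finger_force: 30.0
time: 19.5
tool_pos: [580.1, 353.5, 169.5]
tcp_rot: [3.14, 0.002, -0.075]
contact_force: [0.0, -0.8, -7.4]
grip_width: 29.6
finger_force: 30.0
[580.11578509 353.48777017 169.53702722] [ 3.13962362e+00  2.22057319e-03 -7.48661540e-02]
0.79 [256.3, 222.0] far x 64.85415627300365 y -19.64327834754165 18.67768904791606 -0.5949604695915048
```

View pics/w9.png

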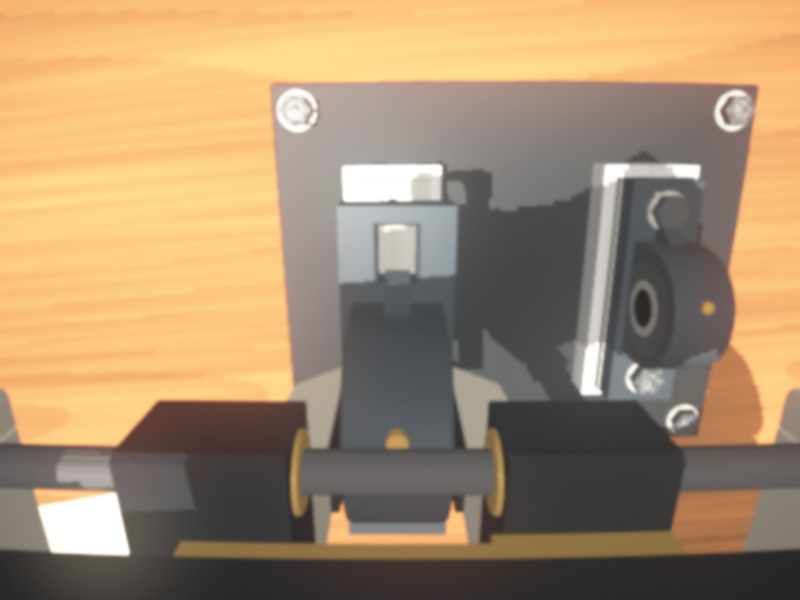

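The held housing's foot end is at (338–458, 205), level in the fingers. The pad's far edge is at (342–443, 164). Check the offset.

```bash
python3 -m jog '[[0,0,0,0,0,0],[0,0,0,0,0,0]]' 15
python3 - <<'E'
from h import *
cp=campose('wrist'); o=bot.get_obs(); print(o['tool_pos'],o['tcp_rot'])
P=cast(cp,np.array([[342,164],[443,164]])*.64,35); print(P, P.mean(0)[:2]-70*np.array([.9973,-.0735]))
E
```

```text
time: 19.8
tool_pos: [580.7, 354.0, 171.3]
tcp_rot: [3.142, -0.0, -0.075]
contact_force: [-0.1, -0.5, -7.0]
grip_width: 29.9
finger_force: 30.0
[580.72189928 353.99655052 171.27212176] [ 3.14157487e+00 -2.96361363e-04 -7.51860963e-02]
[[652.83366824 378.78937566  35.        ]
 [648.69187551 323.85296527  35.        ]] [580.95177187 356.46617047]
```

```bash
python3 -m jog '[[-1.6,-1.6,0,0,0,0],[0,0,20,0,0,0],[0,0,35,0,0,0],[0,0,25,0,0,0],[0,0,12,0,0,0],[0,0,6,0,0,0],[0,0,0,0,0,0],[0,0,0,0,0,0],[0,0,0,0,0,0]]' 15
python3 - <<'E'
from look import *
o=bot.get_obs(); t=o['tool_pos'];print(np.round(t,1),o['tcp_rot'])
cp=campose('wrist'); im=bot.capture('wrist'); cv2.imwrite('pics/w10.png',cv2.resize(im[...,::-1],(800,600)))
E
```

```text
time: 20.7
tool_pos: [579.8, 356.9, 74.7]
tcp_rot: [-3.14, -0.003, -0.074]
contact_force: [0.0, -0.5, -6.8]
grip_width: 29.6
finger_force: 30.0
[579.8 356.9  74.7] [-3.14026841e+00 -2.57395691e-03 -7.41593339e-02]
```

```bash
python3 -m jog '[[0,0,5,0,0,0],[0,0,3,0,0,0],[0,0,1.5,0,0,0],[0,0,0,0,0,0],[0,0,0,0,0,0]]' 15
```

```text
time: 21.25
tool_pos: [579.0, 356.4, 63.4]
tcp_rot: [3.141, 0.0, -0.074]
contact_force: [0.6, 0.2, -5.7]
grip_width: 29.4
finger_force: 30.0
```

```bash
python3 -m jog '[[0,0,0.7,0,0,0],[0,0,0,0,0,0],[0,0,0,0,0,0]]' 15
```

```text
time: 21.55
tool_pos: [579.0, 356.5, 62.8]
tcp_rot: [3.142, -0.0, -0.074]
contact_force: [-0.6, 0.4, -7.7]
grip_width: 30.2
finger_force: 30.0
```

```bash
python3 -m jog '[[0,0,0.7,0,0,0],[0,0,0,0,0,0],[0,0,0,0,0,0]]' 15
```

```text
time: 21.85
tool_pos: [579.2, 356.6, 62.6]
tcp_rot: [-3.141, -0.001, -0.074]
contact_force: [-1.9, -0.5, -2.3]
grip_width: 30.0
finger_force: 30.0
```

```bash
python3 -m jog '[[0,0,0.4,0,0,0],[0,0,0,0,0,0],[0,0,0,0,0,0]]' 15; python3 -m jog '[[0,0,0,0,0,0],[0,0,0,0,0,0],[0,0,0,0,0,0],[0,0,0,0,0,0],[0,0,-10,0,0,0],[0,0,-40,0,0,0],[0,0,-45,0,0,0],[-35,0,-35,0,0,0],[-45,0,0,0,0,0],[-30,0,0,0,0,0],[0,0,0,0,0,0],[0,0,0,0,0,0]]' 60
python3 - <<'E'
from look import *
o=bot.get_obs(); t=o['tool_pos'];print(np.round(t,1),o['tcp_rot'])
look('wrist',[('housing',55),('shim',41)],'w11.png')
look('top',[('housing',55),('shim',41),('spanner',5),('square_shim',63),('bolt_tray',30)],'t11.png')
E
```

```text
time: 22.15
tool_pos: [579.2, 356.5, 62.5]
tcp_rot: [-3.141, -0.001, -0.074]
contact_force: [-2.7, -1.1, 3.5]
grip_width: 29.9
finger_force: 30.0
time: 23.35
tool_pos: [469.5, 365.0, 192.9]
tcp_rot: [-3.141, -0.002, -0.073]
contact_force: [-0.3, 0.4, 0.8]
grip_width: 55.1
finger_force: 0.0
[469.5 365.  192.9] [-3.14073528e+00 -1.91105025e-03 -7.32600427e-02]
housing 0.97 [254.  64.] [array([568.91, 357.64]), array([ 37.9 , 105.21]), np.float64(85.61)]
housing 0.59 [357. 252.] [array([390.71, 266.37]), array([14.06, 12.23]), np.float64(46.49)]
housing 0.85 [159. 278.] [array([317.25, 207.03]), array([122.1 ,  51.75]), np.float64(48.9)]
housing 0.7 [ 96. 166.] [array([578.98, 363.86]), array([ 63.88, 126.3 ]), np.float64(86.35)]
housing 0.67 [103. 166.] [array([616.38, 327.88]), array([14.55,  2.44]), np.float64(0.77)]
housing 0.57 [342. 256.] [array([ 356.79, -223.53]), array([124.04,  40.  ]), np.float64(57.1)]
shim 0.65 [103. 166.] [array([590.94, 335.9 ]), array([7.4 , 2.47]), np.float64(0.72)]
spanner 0.91 [241. 254.] [array([364.25,   0.37]), array([156.16,  34.42]), np.float64(88.63)]
square_shim 0.64 [338. 155.] [array([ 585.3 , -221.74]), array([74.05, 77.21]), np.float64(7.35)]
bolt_tray 0.62 [247. 111.] [array([720.05,  -7.18]), array([106.14, 142.6 ]), np.float64(1.94)]
```

```bash
python3 -c "
from plant import bot
print(bot.close_job())"
```

```text
the job is handed in; nothing more can be done
None
```

The job is handed in, with no verdict returned: the long shim lies on the lower one and the housing stands upright on both, by my last measurements about 1 mm off the pad's centre and in line with it; the square shim, spanner and tray were left alone.

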